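# Load a cartridge and lower the console's heavy cover

### The arm

A 6-joint arm with a two-finger parallel gripper is mounted at the origin on the work surface. World frame = base frame: x ahead of the robot, y to its left, z up, the work surface at z = 0. Lengths are in m, angles in degrees, forces in N, time in s.
With the tool pointing down it reaches from about 0.25 to 0.725 m from the base axis. Payload 9.7 kg.
Tool frame: the origin (TCP) lies at the very end of the fingers, on their centre line; the grasp point (between the pads) lies 19 mm behind it; z points along the fingers, y is the line along which they close (so a half turn about z gives the same grasp; the last joint's range is limited). The gripper opens to 85 mm and grips with 20 to 120 N. Pads are 22 mm wide; open, the fingers measure 114 mm over their backs; the gripper's body (76 mm by 85 mm) begins 54 mm behind the grasp point. The pads swing forward as they close: fully open they stand 13 mm farther back than shut.
Start: joints at [71.906, 4.979, 10.078, 95.1, 0, 90], TCP at [0.171, 0.523, 0.231] pointing down, gripper open.
Joint ranges: [-179.16, 179.16], [-48.56, 103.87], [-65.8, 70.77], [-126.05, 130.52], [-82.76, 87.17], [-180, 180]. Speed limits (degrees/s): [127.2, 127.2, 147.25, 180, 180, 180].

### API

Orientations are given as [roll, pitch, yaw] about the fixed x, y, z axes, in that order (R = Rz(yaw) Ry(pitch) Rx(roll)).
In Python, from workcell import bot gives the robot as it stands.
- The arm moves only by the tool arm_command, never from a script. Its argument "series" is a list of rows, each a list of 4 numbers: the shift along the tool's x, y, z in m, then the turn about the tool's z in rad. A call has exactly 5 rows; each row is the pose to reach, as a shift and turn from the pose commanded when the call began, along the tool's axes at that moment; what a row does not reach only later rows make up. A row lasts 1/10 s, in which the tool goes at most 50 mm and 8.59 degrees, less where a joint would pass 70% of its speed; a pose out of reach is approached as far as the arm can. A call with a gripper value outside its range is refused whole. "hand" is the finger opening in m, from 0 to 0.0854, set as the call begins (left out, the last holds). The fingers move at their own pace and stop on an object; "grip_force" is the grip in N (left out, the last holds). Time passes only in rows, so rows that repeat a pose let the fingers close, or fill a call up. It gives the time, the measured TCP pose, the force, the opening and the grip force at its end, in the units of the state.
- bot.get_obs(): the state, without advancing time (a new reading comes with each control period).
- bot.camera(name): name is "scene" or "side" or "wrist"; returns a dict with "color" (480x640x3 uint8, blue, green, red), "camera_matrix" (3x3 intrinsics, pixels), "xyz" and "orientation" of the camera in the world; the wrist camera has in their place "T_tool_cam" (4x4, takes a point from camera to tool coordinates, whose origin is the TCP and whose axes are the flange's). Camera axes: x right, y up, looking along -z (the intrinsics and any distortion apply to the point x, -y, -z); pixel columns grow to the right and rows downward; lengths in m; the calibration is good to about 2 mm. The wrist camera is an equidistant fisheye: a pixel r from the principal point sees the ray r / f radians off the axis. A picture is of the moment at which its call begins: read the wrist's pose just before it. There is no depth.
- bot.job_done(): hands the job in; it is judged then, once.
Trained networks look in the newest picture that a camera, given by its name, has taken for a name from the list of things; names that differ only in an ending like _2 or _b are one class to them, and where a whole thing is asked for, a point or a joint stands for the part that bears it (a point fixed in the world has none). Each returns a list of dicts, best first, with "confidence" (0 to 1); they miss things now and then, are a little off and sometimes report something else, mostly with a low value. They report only what shows in the picture. A call takes as long as a camera call. They do not tell look-alikes from the thing itself.
- bot.find_in(camera, target): "location" ([column, row] in pixels, amid what is visible of it).
- bot.mark_of(camera, target): "location" ([column, row] in pixels: a listed point, or the origin of a listed thing).
The state is a dict: "time": time; "q": joint angles; "qd": joint speeds; "joint_efforts": joint torques, N m; "ee_pos": TCP position; "tcp_rot": TCP orientation; "wrist_force": force on the tool from outside, world axes, zero at the start; "torque": the same for the moment, N m; "opening": finger opening in m; "grasp_force": force on a finger pad.
Only numpy, scipy, OpenCV 4.12 (cv2) and the standard library are available. Lean on these libraries where they do the work, as an engineer would, in place of code of your own. Each camera call takes 0.05 s, during which the arm holds its last target. There are 200 camera calls.

### The job

Stand the grey cartridge with the yellow label fully down in the slot inside the silver console, then lower the console's heavy cover by pushing on its outer face, slowly and without letting it slam, and press it gently but firmly until its catch snaps and it stays shut. Never lean hard on the console or the cover (25 N at the most), and leave the blue-labelled cartridge and everything else on the shelf where it is.

Things in the scene. Friction and masses are not known exactly. Their poses are not given: they have to be found in the camera images.
- console: Slim silver game console, 200 mm deep (x) x 240 mm wide (y) x 75 mm high without its cover, fixed to the shelf. Origin: centre of its underside; x points from its front to its hinge side. Walls 6 mm thick; inside, a black deck lies 45 mm above the underside, with one cartridge slot outlined in white. Open above while the cover is up.
- slot (a point): Centre of the mouth of the cartridge slot, in the plane of the deck, 30 mm ahead (-x) of the console's centre, same axes as the console. The slot is 24 mm (x) x 88 mm (y), 30 mm deep, with a 4 mm chamfer round its mouth; a seated cartridge stands 25 mm above the deck, its centre 2.5 mm below this point.
- lid_hinge (a point): Middle of the cover's hinge line, along the console's y at its rear, 94 mm behind its centre, 81 mm above its underside; console axes. The cover is an aluminium plate, about 0.75 kg (hidden, varies 15%), 192 mm from hinge to front edge, 236 mm wide, 10 mm thick, hinged at its underside's level. Shut, it lies on the console's -x side of the hinge, its top about 91 mm above the console's underside.
- lid (a joint): Angle of the heavy cover, rad: 1.57 upright, 1.75 fully back, about 0 shut: its stop and catch are set up to 6 mm higher or lower each time, so shut reads -0.035 to 0.035 and must be felt. Noise 0.01. Spring and stiff hinge hold it where it is left, but below about 0.1 it springs up to 0.1-0.4 unless caught. A mean edge speed under 0.06 m/s is gentle; it slams at 1 rad/s.
- push_pad (a point): Centre of the dark push pad (22 x 60 mm) on the cover's outer face, 165 mm from the hinge line, 27 mm from the front edge. Turns with the cover: x from front edge to hinge, z out of the outer face. Pushing here takes 1 to 6 N on the way; the catch begins 8 mm above shut and takes 8 to 12 N, then the cover snaps on to stiff rubber bumpers (about 10 N per mm) and stays down.
- cart_yellow_center (a point): Centre (half-way up) of the grey cartridge with the yellow label: a block 20 mm thick (its x), 80 mm wide (its y), 55 mm tall, about 90 g, standing upright on the shelf. Either way round fits the slot.
- cart_blue_center (a point): Centre of the other grey cartridge, same size, with the blue label, also standing on the shelf. Not wanted now.
- ghost: White ceramic planter shaped like a ghost, 100 mm across, 100 mm high plus leaves to 170 mm; origin at its underside. Bystander.
- controller: Blue plastic game controller, about 105 x 150 x 35 mm, origin at its underside. Bystander.
- storage_box: Clear plastic storage box with clip-on lid, 210 x 165 x 98 mm, origin at its underside. Bystander.
- cases: Stack of four game cases, 105 x 170 x 53 mm, origin at its underside. Bystander.
- remote: Black remote control, 45 x 160 x 18 mm, origin at its underside. Bystander.
- cart_yellow: The same cartridge; origin at the centre of its underside, 27.5 mm below its centre.
Mind the look-alikes: they are no part of the job. Leave any pink look-alike of the cart_yellow alone.

How it is judged:
By the outcome, as a careful person would: the job done as asked, in the order asked, and still so for the second after the job is handed in, with the robot touching nothing.
It also fails if it takes over 72 s, if anything falls off the work surface, if the arm or the gripper's body presses on something with over 40 N, if the wrist force passes 120 N, or if a joint passes its speed limit or range.

## Working session

There is one attempt and no reset: what is moved stays moved. The work goes in short steps, Python scripts to look and compute and a tool call to move; the robot and the scene stay as the last step left them, time stands still between calls to the robot, and variables do not carry over. Pictures are saved under pics/ and viewed, at most 10 in all, crops included, and the job is handed in when it is done.

Besides the shell and the picture viewer there is one more tool, called after ">>>" as name(argument=value, ...), one argument or row to a line, values as JSON. arm_command: Moves the arm, as the interface text tells. Its arguments: {"type":"object","properties":{"series":{"type":"array"},"hand":{"type":"number"},"grip_force":{"type":"number"}},"required":["series"]}

```bash
mkdir -p pics
cat > h.py <<'E'
import numpy as np, cv2
from scipy.spatial.transform import Rotation as R
from workcell import bot
def cam(n):
    o=bot.get_obs(); c=bot.camera(n)
    K=np.array(c["camera_matrix"])
    if n=="wrist":
        T=np.eye(4); T[:3,:3]=R.from_euler('xyz',o["tcp_rot"],degrees=True).as_matrix(); T[:3,3]=o["ee_pos"]
        M=T@np.array(c["T_tool_cam"])
    else:
        M=np.eye(4); M[:3,3]=c["xyz"]; q=np.array(c["orientation"])
        M[:3,:3]=R.from_euler('xyz',q,degrees=True).as_matrix() if q.size==3 else q.reshape(3,3)
    return c["color"],K,M,n
def ray(C,p):
    _,K,M,n=C; d=np.array([(p[0]-K[0,2])/K[0,0],(p[1]-K[1,2])/K[1,1]])
    if n=="wrist":
        t=np.linalg.norm(d)+1e-9; v=np.array([np.sin(t)*d[0]/t,-np.sin(t)*d[1]/t,-np.cos(t)])
    else: v=np.array([d[0],-d[1],-1.])
    return M[:3,3],M[:3,:3]@v/np.linalg.norm(v)
def onz(C,p,z):
    o,v=ray(C,p); return o+v*(z-o[2])/v[2]
def proj(C,P):
    _,K,M,n=C; v=M[:3,:3].T@(np.array(P)-M[:3,3]); x,y,z=v[0],-v[1],-v[2]
    if n=="wrist":
        r=np.hypot(x,y)+1e-9; t=np.arctan2(r,z); x,y=x/r*t,y/r*t
    else: x,y=x/z,y/z
    return [K[0,0]*x+K[0,2],K[1,1]*y+K[1,2]]
def tri(rs):
    A=0;b=0
    for o,v in rs:
        P=np.eye(3)-np.outer(v,v); A=A+P; b=b+P@o
    return np.linalg.solve(A,b)
E
python3 - <<'E'
from h import *
o=bot.get_obs(); print(o)
np.set_printoptions(precision=3,suppress=True)
for n in ["scene","side","wrist"]:
    c0=None
    C=cam(n); cv2.imwrite(f"pics/{n}0.png",C[0]); print(n,C[1].tolist(),C[2])
    for t in ["console","slot","lid_hinge","push_pad","cart_yellow_center","cart_blue_center","ghost","controller","storage_box","cases","remote"]:
        print(n,t,[(np.round(d["location"]).tolist(),round(d["confidence"],2)) for d in bot.mark_of(n,t)][:4])
E
```

```text
{'time': 0.0, 'q': array([ 7.19052205e+01,  5.01003927e+00,  1.00348218e+01,  9.50989491e+01,
       -6.33405835e-04,  8.99996465e+01]), 'qd': array([-0.08837463,  0.05989533,  0.06459123, -0.13267509, -0.06886398,
       -0.05500028]), 'joint_efforts': array([ 2.05333032e-03, -5.20383489e+01,  4.64810264e+01,  1.62179646e-02,
       -1.04985332e-06,  4.08680501e-05]), 'ee_pos': array([0.17075785, 0.52258539, 0.23059654]), 'tcp_rot': array([-1.79925833e+02,  6.32947723e-04,  1.61905575e+02]), 'wrist_force': array([ 0.01583706, -0.35949488,  0.65492539]), 'torque': array([ 0.01182217, -0.02542863, -0.02580456]), 'grasp_force': 0.0, 'opening': 0.08503812595447777}
scene [[576.1613017829451, 0.0, 317.5473639783774], [0.0, 576.1613017829451, 239.63597064801203], [0.0, 0.0, 1.0]] [[-0.731 -0.482  0.483  1.289]
 [ 0.683 -0.529  0.504  0.714]
 [ 0.013  0.698  0.716  1.166]
 [ 0.     0.     0.     1.   ]]
scene console [([366.0, 273.0], 0.62)]
scene slot [([380.0, 259.0], 0.88)]
scene lid_hinge [([336.0, 270.0], 0.86)]
scene push_pad [([339.0, 217.0], 0.59)]
scene cart_yellow_center [([484.0
[... 924 characters left out ...]
)]
side controller [([224.0, 181.0], 0.93), ([294.0, 218.0], 0.44)]
side storage_box [([427.0, 373.0], 0.72), ([226.0, 180.0], 0.55)]
side cases [([417.0, 294.0], 0.88)]
side remote [([351.0, 227.0], 0.75)]
wrist [[371.64829954431775, 0.0, 321.1091723446529], [0.0, 371.64829954431775, 240.5319676629115], [0.0, 0.0, 1.0]] [[ 0.31  -0.918 -0.246  0.109]
 [ 0.951  0.3    0.08   0.543]
 [ 0.    -0.258  0.966  0.374]
 [ 0.     0.     0.     1.   ]]
wrist console [([133.0, 472.0], 0.76)]
wrist slot []
wrist lid_hinge []
wrist push_pad []
wrist cart_yellow_center [([223.0, 402.0], 0.68)]
wrist cart_blue_center []
wrist ghost []
wrist controller []
wrist storage_box []
wrist cases []
wrist remote []
```

```bash
python3 - <<'E'
import cv2,numpy as np
a=cv2.imread("pics/scene0.png");b=cv2.imread("pics/side0.png")
cv2.imwrite("pics/m1.png",cv2.resize(a[120:440,180:560],None,fx=2.1,fy=1.85)[:600])
cv2.imwrite("pics/m2.png",cv2.resize(b[120:420,140:520],None,fx=2,fy=2))
E
python3 - <<'E'
from h import *
np.set_printoptions(precision=4,suppress=True)
class F: pass
def C(n):
    c=bot.camera(n)
    return None
S=cam("scene");D=cam("side")
P={"console":((366,273),(270,251)),"slot":((380,259),(260,247)),"hinge":((336,270),(294,222)),"pad":((339,217),(294,180)),"A1":((484,297),(184,225)),"A2":((445,308),(217,217)),"blue":((276,189),(353,329)),"controller":((468,408),(224,181)),"box":((224,175),(427,373)),"remote":((269,317),(351,227)),"ghost":((374,375),(281,195))}
for k,(p,q) in P.items():
    X=tri([ray(S,p),ray(D,q)]); print(k,X,np.round(np.array(proj(S,X))-p,1),np.round(np.array(proj(D,X))-q,1))
print("cases",onz(D,(417,294),0))
E
```

```text
console [0.4944 0.0784 0.0093] [ 1.1 -0.1] [0.9 0.1]
slot [0.4592 0.0863 0.0442] [-0.5  0.1] [-0.5 -0.1]
hinge [0.5896 0.0641 0.0827] [ 2.9 -0.2] [2.4 0.1]
pad [0.584  0.0536 0.254 ] [ 1.4 -0.1] [1.1 0.1]
A1 [0.3487 0.3447 0.03  ] [ 0.1 -0. ] [0.1 0. ]
A2 [0.4498 0.3016 0.0327] [ 0.7 -0.1] [0.6 0.1]
blue [ 0.4643 -0.3252  0.0276] [1.3 0.1] [ 1.4 -0.1]
controller [ 0.6048  0.4953 -0.0079] [ 0.4 -0.1] [0.2 0.1]
box [ 0.5212 -0.5303 -0.0102] [-1.5 -0.2] [-1.9  0.2]
remote [ 0.7715  0.0045 -0.0071] [0.3 0. ] [ 0.2 -0. ]
ghost [ 0.7026  0.2942 -0.0059] [-1.7  0.1] [-1.1 -0.1]
cases [ 0.7042 -0.3401  0.    ]
```

View pics/m1.png

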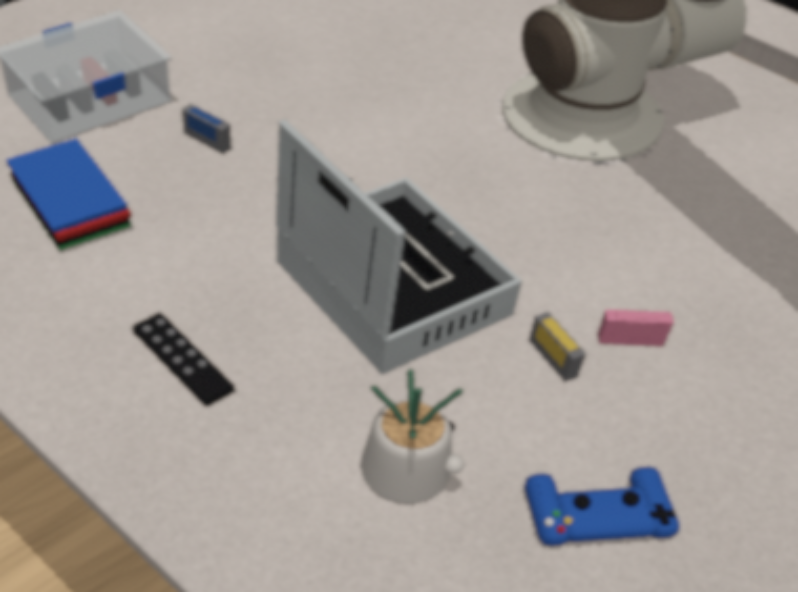

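View pics/m2.png

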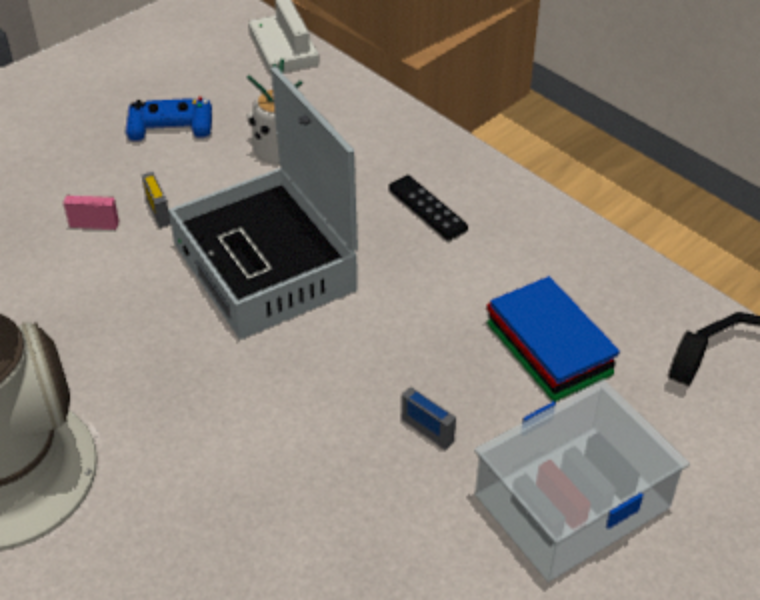

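Candidates for the cartridge: the block at scene (484,297) / side (184,225) is plain pink, so it is the look-alike. The one at scene (445,308) / side (217,217) is grey with a yellow label, so it fits the description. I'll confirm this in one crop and measure the yaws.

Run:
```python
from h import *
np.set_printoptions(precision=4,suppress=True)
a=cv2.imread("pics/scene0.png");b=cv2.imread("pics/side0.png")
A=cv2.resize(a[270:345,420:520],None,fx=4,fy=4,interpolation=2);B=cv2.resize(b[180:255,165:265],None,fx=4,fy=4,interpolation=2)
cv2.imwrite("pics/crop.png",np.hstack([A,B]))
S=cam("scene")
# yellow label top: fit min-area rect
for n,img in (("scene",a),("side",b)):
    h=cv2.cvtColor(img,cv2.COLOR_BGR2HSV); m=cv2.inRange(h,(20,110,90),(35,255,255))
    k,l,s,c=cv2.connectedComponentsWithStats(m); print(n,[(s[i].tolist(),c[i].round(1).tolist()) for i in range(1,k) if s[i][4]>15])
c,h=0,0
p=[(437,294),(455,321)]
X=[onz(S,q,.055) for q in p]; d=X[1]-X[0]; print(X,np.degrees(np.arctan2(d[1],d[0])),np.linalg.norm(d))
f=lambda x,y:(180+x/2.1,120+y/1.85)
# console left-wall underside->rim: rim near corner & base of rear corner, scene view
q=[f(404,183),f(519,283)]; X=[onz(S,t,.075) for t in q]; d=X[1]-X[0]; print("front rim",X,np.degrees(np.arctan2(d[1],d[0]))-90,np.linalg.norm(d))
q=[f(278,262),f(385,372)]; X=[onz(S,t,.0) for t in q]; d=X[1]-X[0]; print("rear base",X,np.degrees(np.arctan2(d[1],d[0]))-90,np.linalg.norm(d))
```

```text
scene [([439, 292, 16, 17, 94], [446.2, 300.3]), ([435, 296, 14, 21, 125], [441.6, 306.1])]
side [([212, 208, 9, 12, 59], [216.3, 213.4])]
[array([0.4481, 0.2681, 0.055 ]), array([0.4812, 0.3491, 0.055 ])] 67.71579137682008 0.08747020723514491
front rim [array([ 0.3862, -0.011 ,  0.075 ]), array([0.4282, 0.2166, 0.075 ])] -10.431320203633035 0.2314643504885438
rear base [array([ 0.5688, -0.0555,  0.    ]), array([0.6103, 0.1764, 0.    ])] -10.135985193735024 0.23560161080938516
```

View pics/crop.png

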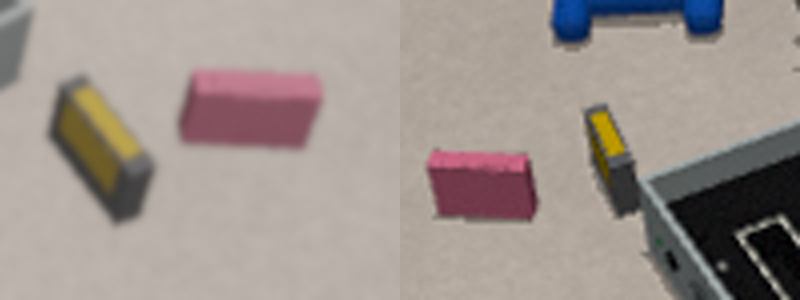

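The crop confirms it: the grey cartridge with the yellow label is at scene (445,308), at the left of the crop. The plain block at (484,297) is the pink look-alike.

>>> arm_command(
  series=[
    [-0.047, -0.017, 0, 0.148],
    [-0.094, -0.033, 0, 0.296],
    [-0.142, -0.05, 0, 0.444],
    [-0.189, -0.066, 0, 0.592],
    [-0.236, -0.083, 0, 0.74],
  ],
)

```text
time: 2.45
ee_pos: [0.3702, 0.3695, 0.2315]
tcp_rot: [180.0, -0.0, 119.2]
wrist_force: [0.9, 1.1, -0.4]
opening: 0.0856
grasp_force: 0.0
```

>>> arm_command(
  series=[
    [0, 0, 0, 0.148],
    [0, 0, 0, 0.296],
    [0, 0, 0, 0.444],
    [0, 0, 0, 0.592],
    [0, 0, 0, 0.74],
  ],
)

```text
time: 2.95
ee_pos: [0.369, 0.3709, 0.2313]
tcp_rot: [180.0, -0.0, 76.7]
wrist_force: [-0.4, -0.7, 0.6]
opening: 0.0858
grasp_force: 0.0
```

>>> arm_command(
  series=[
    [-0.01, 0.025, 0, 0.05],
    [-0.022, 0.05, 0, 0.1],
    [-0.033, 0.075, 0, 0.15],
    [-0.044, 0.099, 0, 0.15],
    [-0.044, 0.099, 0, 0.15],
  ],
)

```text
time: 3.45
ee_pos: [0.4574, 0.3043, 0.2309]
tcp_rot: [180.0, 0.0, 68.4]
wrist_force: [0.1, 0.8, -0.3]
opening: 0.0857
grasp_force: 0.0
```

Run:
```python
from h import *
np.set_printoptions(precision=4,suppress=True)
C=cam("wrist"); cv2.imwrite("pics/w1.png",C[0]); o=bot.get_obs(); print(o["ee_pos"],o["tcp_rot"]); np.savez("w1.npz",K=C[1],M=C[2])
for t in ["cart_yellow_center","cart_yellow","slot","console"]:
    for d in bot.mark_of("wrist",t): print(t,d["location"],d["confidence"],onz(C,d["location"],{"cart_yellow_center":.0275,"slot":.045}.get(t,0)))
```

```text
[0.4564 0.3051 0.231 ] [-179.9852    0.0192   68.3911]
cart_yellow_center [316.6, 226.1] 0.74 [0.4486 0.294  0.0275]
cart_yellow [312.9, 220.6] 0.88 [0.4446 0.2951 0.    ]
cart_yellow [213.9, 214.6] 0.63 [0.3503 0.34   0.    ]
slot [399.9, 395.5] 0.78 [0.465  0.0834 0.045 ]
slot [528.4, 141.1] 0.45 [0.6735 0.3023 0.045 ]
console [415.7, 365.6] 0.57 [0.494  0.0824 0.    ]
```

View pics/w1.png

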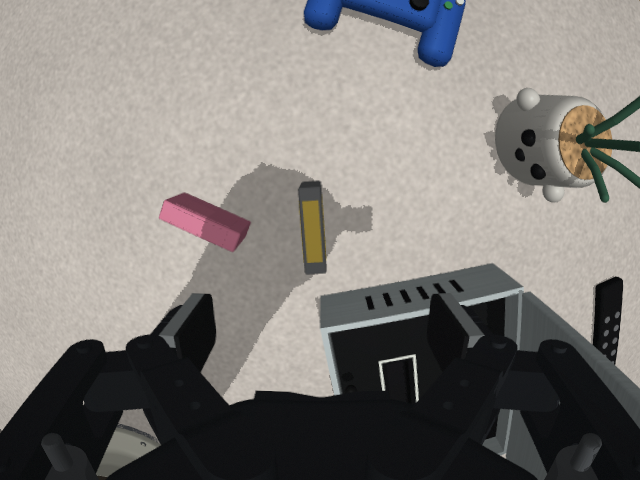

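The wrist picture shows the cartridge top at about (299..326, 181..273). The slot outline is at (398,395), partly hidden by the gripper. Next I'll measure the cartridge's centre and yaw from its top-face corners.

Run:
```python
from h import *
np.set_printoptions(precision=4,suppress=True)
z=np.load("w1.npz"); img=cv2.imread("pics/w1.png"); C=(img,z["K"],z["M"],"wrist")
h=cv2.cvtColor(img,cv2.COLOR_BGR2HSV); m=cv2.inRange(h[170:285,285:345],(18,120,60),(35,255,255))
ys,xs=np.nonzero(m); P=np.array([onz(C,(x+285,y+170),.055)[:2] for x,y in zip(xs,ys)])
c,s,a=cv2.minAreaRect(P.astype(np.float32)*1000); print("label",c,s,a)
w,v=np.linalg.eigh(np.cov(P.T)); print(P.mean(0),np.degrees(np.arctan2(v[1,1],v[0,1])))
Q=np.array([onz(C,p,.055)[:2] for p in [(300,188),(321.5,187),(326,271),(306,273)]]); print(Q,Q.mean(0),[np.linalg.norm(Q[i]-Q[i-1]) for i in range(4)])
for q in ["label"]: pass
# top end edges: dark body threshold
g=cv2.cvtColor(img,cv2.COLOR_BGR2GRAY)
print(g[178:195:1,310], g[262:280,316])
```

```text
label (444.8400573730469, 296.57537841796875) (56.52452850341797, 19.695011138916016) 78.0934066772461
[0.4457 0.2966] 72.51733554956176
[[0.4504 0.3362]
 [0.4679 0.3301]
 [0.4436 0.2577]
 [0.426  0.2626]] [0.447  0.2966] [np.float64(0.0775419635007351), np.float64(0.01852762639805911), np.float64(0.07639928370594987), np.float64(0.018309631976597164)]
[135 132 118  81  50  50  50  51  53  63  72  76  75  75  77  75  76] [ 92  73  73  73  73  73  73  72  73  72  70  93 156 192 193 191 190 189]
```

>>> arm_command(
  series=[
    [-0.037, 0.018, 0, -0.05],
    [-0.074, 0.035, 0, -0.1],
    [-0.111, 0.053, 0, -0.15],
    [-0.149, 0.07, 0, -0.2],
    [-0.186, 0.088, 0, -0.2],
  ],
)

```text
time: 4.2
ee_pos: [0.4688, 0.0999, 0.2316]
tcp_rot: [180.0, -0.0, 80.2]
wrist_force: [0.3, -1.2, 0.4]
opening: 0.0853
grasp_force: 0.0
```

Run:
```python
from h import *
np.set_printoptions(precision=4,suppress=True)
C=cam("wrist"); cv2.imwrite("pics/w2.png",C[0]); o=bot.get_obs(); print(o["ee_pos"],o["tcp_rot"]); np.savez("w2.npz",K=C[1],M=C[2])
for t,z in [("slot",.045),("console",0),("lid_hinge",.081)]:
    for d in bot.mark_of("wrist",t): print(t,d["location"],d["confidence"],onz(C,d["location"],z))
```

```text
[0.4691 0.0954 0.2318] [179.9268   0.1037  79.9452]
slot [321.0, 230.1] 0.71 [0.4666 0.0875 0.045 ]
slot [462.5, 247.5] 0.33 [0.5988 0.0475 0.045 ]
console [348.9, 218.7] 0.71 [0.4951 0.084  0.    ]
lid_hinge [464.9, 246.2] 0.76 [0.5881 0.0611 0.081 ]
```

View pics/w2.png

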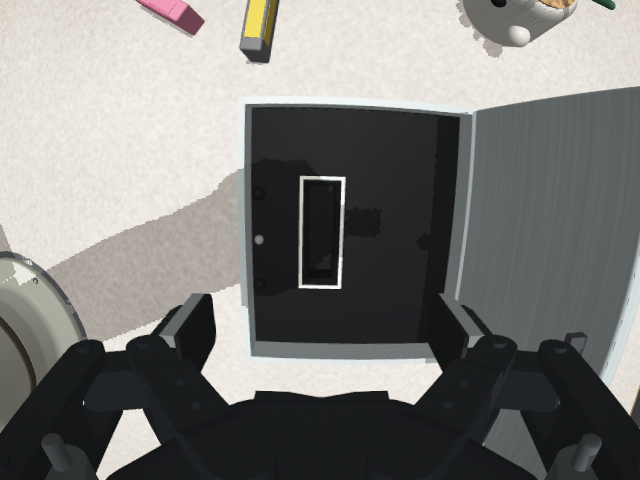

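The picture shows the slot outline clearly at (300..345, 177..289), with the console rim around it. The arm was still settling when it was taken, so I'll measure on a fresh, still picture.

Run:
```python
from h import *
np.set_printoptions(precision=4,suppress=True)
for i in range(2):
    o=bot.get_obs(); C=cam("wrist"); img=C[0]; print(o["time"],o["ee_pos"],o["tcp_rot"][2],np.abs(o["qd"]).max())
    g=cv2.cvtColor(img,cv2.COLOR_BGR2GRAY); m=(g>150).astype(np.uint8); r=np.zeros_like(m); r[165:305,285:365]=m[165:305,285:365]
    k,l,s,c=cv2.connectedComponentsWithStats(r); j=1+np.argmax(s[1:,4]); print(s[j])
    ys,xs=np.nonzero(l==j); P=np.array([onz(C,(x,y),.045)[:2] for x,y in zip(xs,ys)])
    c,sz,a=cv2.minAreaRect((P*1000).astype(np.float32)); print("slot",c,sz,a)
    np.savez("w2.npz",K=C[1],M=C[2])
    for t,z in [("slot",.045),("console",0),("lid_hinge",.081)]:
        for d in bot.mark_of("wrist",t)[:1]: print(t,d["location"],onz(C,d["location"],z))
```

```text
4.4 [0.4692 0.1005 0.2316] 79.90557735738273 1.9669719342632435
[298 177  47 113 933]
slot (466.084228515625, 83.83724975585938) (106.4682388305664, 40.636207580566406) 78.25321197509766
slot [321.6, 232.8] [0.4671 0.0855 0.045 ]
console [347.6, 220.5] [0.4939 0.0829 0.    ]
lid_hinge [464.2, 247.6] [0.5877 0.06   0.081 ]
4.6 [0.4692 0.1018 0.2312] 80.08172899158369 0.29275699262851596
[299 178  47 113 928]
slot (465.97442626953125, 83.8396224975586) (106.3594970703125, 40.04082489013672) 78.76083374023438
slot [322.7, 233.1] [0.4679 0.0864 0.045 ]
console [350.2, 219.5] [0.4966 0.0849 0.    ]
lid_hinge [463.2, 249.3] [0.5864 0.0604 0.081 ]
```

>>> arm_command(
  series=[
    [0.045, -0.013, 0, 0.04],
    [0.09, -0.027, 0, 0.08],
    [0.135, -0.04, 0.02, 0.12],
    [0.175, -0.053, 0.05, 0.145],
    [0.189, -0.056, 0.09, 0.145],
  ],
  hand=0.045,
  grip_force=40,
)

```text
time: 5.3
ee_pos: [0.4469, 0.3005, 0.1417]
tcp_rot: [179.9, -0.2, 71.8]
wrist_force: [-0.0, 0.5, -0.3]
opening: 0.045
grasp_force: 0.0
```

>>> arm_command(
  series=[
    [0, 0, 0, 0],
    [0, 0, 0, 0],
    [0, 0, 0, 0],
    [0, 0, 0, 0],
    [0, 0, 0, 0],
  ],
)

```text
time: 5.8
ee_pos: [0.4479, 0.2962, 0.1428]
tcp_rot: [179.9, -0.1, 71.6]
wrist_force: [0.2, -0.5, 0.5]
opening: 0.0451
grasp_force: 0.0
```

Run:
```python
from h import *
np.set_printoptions(precision=4,suppress=True)
o=bot.get_obs(); C=cam("wrist"); img=C[0]; print(o["time"],o["ee_pos"],o["tcp_rot"][2],o["opening"]); cv2.imwrite("pics/w3.png",img); np.savez("w3.npz",K=C[1],M=C[2])
h=cv2.cvtColor(img,cv2.COLOR_BGR2HSV); m=cv2.inRange(h,(18,120,60),(35,255,255))
k,l,s,c=cv2.connectedComponentsWithStats(m); j=1+np.argmax(s[1:,4]); print(s[j]); ys,xs=np.nonzero(l==j)
P=np.array([onz(C,(x,y),.055)[:2] for x,y in zip(xs,ys)]); print(cv2.minAreaRect((P*1000).astype(np.float32)))
print("tcp px",proj(C,o["ee_pos"]))
```

```text
5.8 [0.4479 0.2962 0.1428] 71.60100546260288 0.04510574119534095
[ 306  205   23   83 1803]
((445.3660888671875, 296.45306396484375), (55.21780776977539, 13.852705955505371), 71.91966247558594)
tcp px [np.float64(321.5888101979947), np.float64(303.0361724336266)]
```

View pics/w3.png

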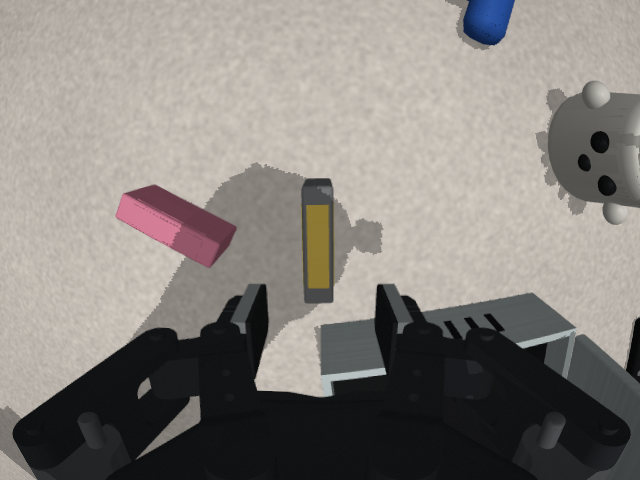

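The cartridge is centred between the fingers and square to them, at rows 189–302 in the picture. I'll go down and grip it.

>>> arm_command(
  series=[
    [0, -0.002, 0.03, 0],
    [0, -0.002, 0.06, 0],
    [0, -0.002, 0.09, 0],
    [0, -0.002, 0.108, 0],
    [0, -0.002, 0.108, 0],
  ],
)

```text
time: 6.35
ee_pos: [0.4441, 0.296, 0.0311]
tcp_rot: [-179.9, 0.2, 71.6]
wrist_force: [-0.4, 0.1, 1.1]
opening: 0.0452
grasp_force: 0.0
```

>>> arm_command(
  series=[
    [0, 0, 0, 0],
    [0, 0, 0, 0],
    [0, 0, 0, 0],
    [0, 0, 0, 0],
    [0, 0, 0, 0],
  ],
  hand=0.01,
  grip_force=40,
)

```text
time: 6.85
ee_pos: [0.4462, 0.2977, 0.0351]
tcp_rot: [179.9, -0.1, 71.7]
wrist_force: [-0.3, -0.1, 6.5]
opening: 0.019
grasp_force: 40.3
```

>>> arm_command(
  series=[
    [0, 0, -0.025, 0],
    [0, 0, -0.05, 0],
    [0, 0, -0.08, 0],
    [0, 0, -0.11, 0],
    [0, 0, -0.13, 0],
  ],
)

```text
time: 7.35
ee_pos: [0.4456, 0.2974, 0.1661]
tcp_rot: [179.9, -0.1, 71.7]
wrist_force: [0.3, 0.7, -1.9]
opening: 0.0194
grasp_force: 39.3
```

>>> arm_command(
  series=[
    [-0.042, 0.019, 0, -0.03],
    [-0.085, 0.037, 0, -0.06],
    [-0.128, 0.056, 0, -0.09],
    [-0.17, 0.075, 0, -0.12],
    [-0.196, 0.086, 0, -0.133],
  ],
)

```text
time: 7.85
ee_pos: [0.4652, 0.0815, 0.164]
tcp_rot: [179.9, 0.0, 79.3]
wrist_force: [0.3, 0.1, -0.9]
opening: 0.019
grasp_force: 39.3
```

>>> arm_command(
  series=[
    [0, 0, 0, 0],
    [0, 0, 0, 0],
    [0, 0, 0, 0],
    [0, 0, 0, 0],
    [0, 0, 0, 0],
  ],
)

```text
time: 8.35
ee_pos: [0.4651, 0.0849, 0.1633]
tcp_rot: [-180.0, -0.0, 79.4]
wrist_force: [1.0, -0.0, -1.0]
opening: 0.0192
grasp_force: 39.3
```

Run:
```python
from h import *
np.set_printoptions(precision=4,suppress=True)
o=bot.get_obs(); C=cam("wrist"); img=C[0]; print(o["time"],o["ee_pos"],o["tcp_rot"],o["opening"],o["grasp_force"],o["wrist_force"]); cv2.imwrite("pics/w4.png",img); np.savez("w4.npz",K=C[1],M=C[2])
S=cam("side")
h=np.hstack([cv2.resize(img[100:480,160:500],(400,447)),cv2.resize(S[0][150:300,180:314],(400,447))]); cv2.imwrite("pics/w4v.png",h)
print("slot px",proj(C,[.466,.0838,.045]))
```

```text
8.35 [0.4651 0.0849 0.1633] [-179.9912   -0.003    79.3653] 0.019191608022554443 39.340158104896545 [ 0.9527 -0.0227 -0.9937]
slot px [np.float64(322.7175253397268), np.float64(236.00366500206843)]
```

View pics/w4v.png

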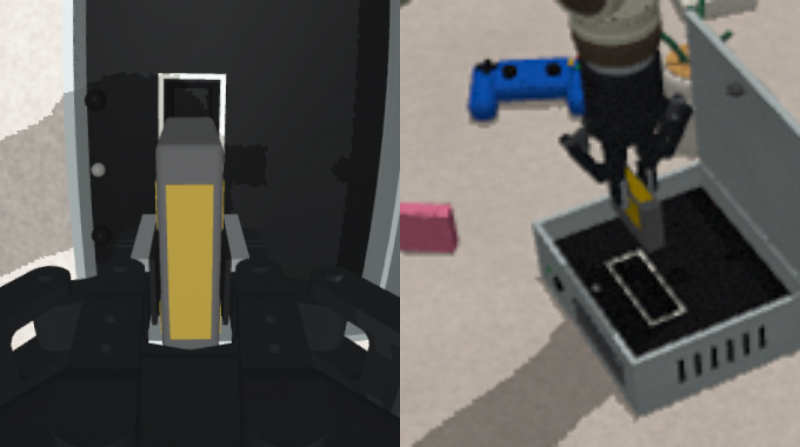

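Viewed along the camera's centre column, the cartridge sits about 1.5 mm to the hinge-away side of the slot outline (slot at column ~323.6, cartridge ~321.5). I'll correct that as it goes down.

>>> arm_command(
  series=[
    [-0.001, 0.001, 0.02, 0],
    [-0.001, 0.001, 0.04, 0],
    [-0.001, 0.001, 0.06, 0],
    [-0.001, 0.001, 0.072, 0],
    [-0.001, 0.001, 0.078, 0],
  ],
)

```text
time: 8.95
ee_pos: [0.4655, 0.083, 0.0842]
tcp_rot: [-179.9, 0.0, 79.3]
wrist_force: [-0.3, 0.5, -1.0]
opening: 0.0187
grasp_force: 39.4
```

>>> arm_command(
  series=[
    [0, 0, 0.003, 0],
    [0, 0, 0.006, 0],
    [0, 0, 0.009, 0],
    [0, 0, 0.012, 0],
    [0, 0, 0.014, 0],
  ],
)

```text
time: 9.45
ee_pos: [0.4661, 0.0829, 0.0713]
tcp_rot: [180.0, -0.0, 79.3]
wrist_force: [-0.0, -0.1, -0.6]
opening: 0.0185
grasp_force: 39.4
```

>>> arm_command(
  series=[
    [0, 0, 0.004, 0],
    [0, 0, 0.008, 0],
    [0, 0, 0.012, 0],
    [0, 0, 0.016, 0],
    [0, 0, 0.019, 0],
  ],
)

```text
time: 9.95
ee_pos: [0.4659, 0.0829, 0.0518]
tcp_rot: [-180.0, 0.0, 79.3]
wrist_force: [0.2, -0.0, -0.8]
opening: 0.0187
grasp_force: 39.4
```

>>> arm_command(
  series=[
    [0, 0, 0.001, 0],
    [0, 0, 0.002, 0],
    [0, 0, 0.003, 0],
    [0, 0, 0.003, 0],
    [0, 0, 0.003, 0],
  ],
)

```text
time: 10.45
ee_pos: [0.4661, 0.0828, 0.0501]
tcp_rot: [180.0, -0.0, 79.3]
wrist_force: [-2.9, -0.3, 5.5]
opening: 0.0188
grasp_force: 40.2
```

>>> arm_command(
  series=[
    [0, 0, -0.001, 0],
    [0, 0, -0.001, 0],
    [0, 0, -0.001, 0],
    [0, 0, -0.001, 0],
    [0, 0, -0.001, 0],
  ],
  hand=0.045,
)

```text
time: 10.95
ee_pos: [0.466, 0.0829, 0.0502]
tcp_rot: [-180.0, 0.0, 79.3]
wrist_force: [-0.5, 0.0, -0.5]
opening: 0.0453
grasp_force: 0.0
```

>>> arm_command(
  series=[
    [0, 0, -0.02, 0],
    [0, 0, -0.05, 0],
    [0, 0, -0.09, 0],
    [0, 0, -0.14, 0],
    [0, 0, -0.18, 0],
  ],
)

```text
time: 11.45
ee_pos: [0.466, 0.0829, 0.2329]
tcp_rot: [179.9, -0.0, 79.3]
wrist_force: [1.9, -0.7, 0.2]
opening: 0.0449
grasp_force: 0.0
```

>>> arm_command(
  series=[
    [0, 0, 0, 0],
    [0, 0, 0, 0],
    [0, 0, 0, 0],
    [0, 0, 0, 0],
    [0, 0, 0, 0],
  ],
  hand=0.0,
)

```text
time: 11.95
ee_pos: [0.4656, 0.0828, 0.2292]
tcp_rot: [-179.9, 0.0, 79.3]
wrist_force: [0.1, -0.6, 0.3]
opening: 0.0
grasp_force: 0.0
```

Run:
```python
from h import *
np.set_printoptions(precision=4,suppress=True)
o=bot.get_obs(); C=cam("wrist"); S=cam("scene"); D=cam("side"); print(o["time"],o["ee_pos"],o["tcp_rot"],o["opening"]); 
cv2.imwrite("pics/w5v.png",np.hstack([cv2.resize(C[0][90:390,180:480],(400,400)),cv2.resize(D[0][150:300,200:350],(400,400),interpolation=2)]))
h=cv2.cvtColor(C[0],cv2.COLOR_BGR2HSV); m=cv2.inRange(h,(18,120,60),(35,255,255)); m[:100]=0
k,l,s,c=cv2.connectedComponentsWithStats(m); j=1+np.argmax(s[1:,4]); print(s[j]); ys,xs=np.nonzero(l==j)
for z in (.070,.075,.08):
    P=np.array([onz(C,(x,y),z)[:2] for x,y in zip(xs,ys)]); print(z,cv2.minAreaRect((P*1000).astype(np.float32)))
P=[(d["location"],d["confidence"]) for d in bot.mark_of("scene","push_pad")]; print(P)
Q=[(d["location"],d["confidence"]) for d in bot.mark_of("side","push_pad")]; print(Q)
# lid angle prediction: outer face pad for hinge
c,s_=np.cos(np.radians(-10.5)),np.sin(np.radians(-10.5)); ex=np.array([c,s_,0])
H=np.array([.466,.0838,.081])+.124*ex
for a in (1.4,1.48,1.57,1.65,1.75):
    X=H+ex*(-.165*np.cos(a)+.01*np.sin(a))+np.array([0,0,.165*np.sin(a)+.01*np.cos(a)]); print(a,X,proj(S,X))
# dark pad on scene
g=cv2.cvtColor(S[0],cv2.COLOR_BGR2GRAY)[195:240,325:355]; ys,xs=np.nonzero(g<60); print("dark pad px",xs.mean()+325,ys.mean()+195,len(xs))
cv2.imwrite("pics/s5.png",S[0])
```

```text
11.95 [0.4656 0.0828 0.2292] [-179.9066    0.0358   79.2881] 3.642221090335587e-05
[ 314  191   17   66 1112]
0.07 ((465.7032470703125, 81.57269287109375), (55.529964447021484, 13.520676612854004), 79.63665771484375)
0.075 ((465.9015808105469, 82.65594482421875), (54.6098747253418, 13.296639442443848), 79.63664245605469)
0.08 ((466.0998840332031, 83.73916625976562), (53.689762115478516, 13.072625160217285), 79.63665771484375)
[]
[([296.3, 179.6], 0.86)]
1.4 [0.57   0.0645 0.2453] [np.float64(347.8353668230736), np.float64(219.2580595780977)]
1.48 [0.583  0.0621 0.2462] [np.float64(343.14987652690047), np.float64(221.0496330026317)]
1.57 [0.5976 0.0594 0.246 ] [np.float64(337.79696764710343), np.float64(223.48459050053833)]
1.65 [0.6106 0.057  0.2447] [np.float64(333.0083202882484), np.float64(226.006619501201)]
1.75 [0.6265 0.054  0.2416] [np.float64(327.0441039244802), np.float64(229.60442947754078)]
dark pad px 338.25882352941176 222.36470588235295 85
```

View pics/w5v.png

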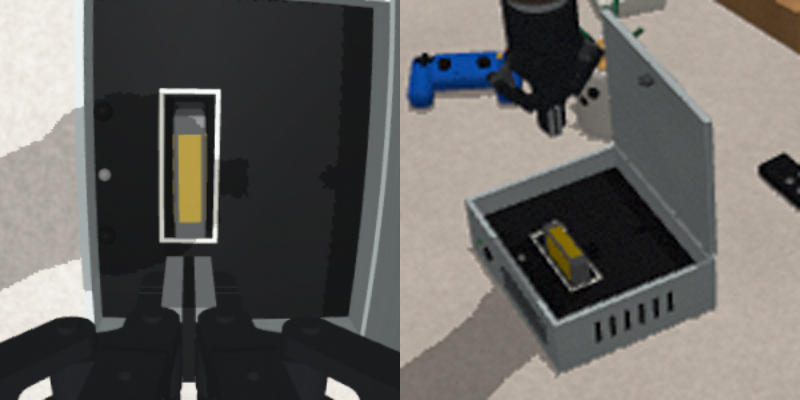

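The cartridge is seated. Its top fits 25 mm above the deck, centred in the outline, at yaw 79.6°. The lid angle is about 1.56 from the pad at scene (338,222). Next I'll take the closed fingers over and behind the cover.

>>> arm_command(
  series=[
    [0, 0, -0.045, 0],
    [0, 0.01, -0.085, 0],
    [0, 0.05, -0.085, 0],
    [0, 0.1, -0.085, 0],
    [0, 0.145, -0.085, 0],
  ],
)

```text
time: 12.7
ee_pos: [0.6103, 0.0555, 0.3156]
tcp_rot: [179.9, -0.0, 79.3]
wrist_force: [0.4, 0.8, 0.6]
opening: 0.0
grasp_force: 0.0
```

>>> arm_command(
  series=[
    [0, 0.027, 0, 0],
    [0, 0.027, 0, 0],
    [0, 0.027, 0, 0],
    [0, 0.027, 0, 0],
    [0, 0.027, 0, 0],
  ],
)

```text
time: 13.2
ee_pos: [0.6342, 0.0512, 0.3166]
tcp_rot: [179.9, -0.0, 79.3]
wrist_force: [0.1, -0.3, 0.5]
opening: -0.0
grasp_force: 0.0
```

>>> arm_command(
  series=[
    [0, 0, 0.03, 0],
    [0, 0, 0.06, 0],
    [0, 0, 0.076, 0],
    [0, 0, 0.076, 0],
    [0, 0, 0.076, 0],
  ],
)

```text
time: 13.7
ee_pos: [0.6345, 0.0511, 0.2408]
tcp_rot: [179.9, -0.0, 79.3]
wrist_force: [-0.3, 0.5, 0.3]
opening: 0.0003
grasp_force: 0.0
```

>>> arm_command(
  series=[
    [0, -0.003, 0, 0],
    [0, -0.006, 0, 0],
    [0, -0.009, 0, 0],
    [0, -0.012, 0, 0],
    [0, -0.014, 0, 0],
  ],
)

```text
time: 14.2
ee_pos: [0.621, 0.0536, 0.2395]
tcp_rot: [180.0, -0.0, 79.3]
wrist_force: [0.1, 0.4, -0.4]
opening: 0.0001
grasp_force: 0.0
```

>>> arm_command(
  series=[
    [0, -0.002, 0, 0],
    [0, -0.004, 0, 0],
    [0, -0.006, 0, 0],
    [0, -0.008, 0, 0],
    [0, -0.01, 0, 0],
  ],
)

```text
time: 14.7
ee_pos: [0.6113, 0.0554, 0.2392]
tcp_rot: [-180.0, 0.0, 79.3]
wrist_force: [0.1, 0.4, -0.2]
opening: 0.0003
grasp_force: 0.0
```

>>> arm_command(
  series=[
    [0, -0.002, 0, 0],
    [0, -0.004, 0, 0],
    [0, -0.006, 0, 0],
    [0, -0.008, 0, 0],
    [0, -0.01, 0, 0],
  ],
)

```text
time: 15.2
ee_pos: [0.6015, 0.0573, 0.2394]
tcp_rot: [180.0, -0.0, 79.3]
wrist_force: [1.6, 0.2, 1.2]
opening: 0.0001
grasp_force: 0.7
```

Run:
```python
import numpy as np
w=.008
def P(t):
    s=np.interp(t,[1.2,1.5],[.165,.158]); return np.array([.124-s*np.cos(t)+.01*np.sin(t)+w, .081+s*np.sin(t)+.01*np.cos(t)])
# gripper moves: tool y = e, tool z = -height
cur=np.array([.138,.2385]); t=1.54
for k in range(15):
    ts=t-.02*np.arange(1,6); R=[np.round([P(a)[0]-cur[0],cur[1]-P(a)[1]],4).tolist() for a in ts]
    print(round(ts[-1],2),R,P(ts[-1]).round(4)); t=ts[-1]; cur=cur+[R[-1][0],-R[-1][1]]
```

```text
1.44 [[-0.004, -0.0008], [-0.0072, -0.0008], [-0.0104, -0.0012], [-0.0136, -0.0016], [-0.0169, -0.0018]] [0.1211 0.2403]
1.34 [[-0.0032, -0.0003], [-0.0065, -0.0004], [-0.0098, -0.0005], [-0.0131, -0.0005], [-0.0164, -0.0004]] [0.1047 0.2407]
1.24 [[-0.0033, 0.0001], [-0.0066, 0.0003], [-0.0099, 0.0005], [-0.0132, 0.0009], [-0.0165, 0.0013]] [0.0882 0.2394]
1.14 [[-0.0034, 0.0005], [-0.0067, 0.001], [-0.0098, 0.002], [-0.0129, 0.0031], [-0.016, 0.0043]] [0.0722 0.2351]
1.04 [[-0.0031, 0.0012], [-0.0061, 0.0025], [-0.0091, 0.0039], [-0.0121, 0.0053], [-0.0151, 0.0067]] [0.0571 0.2284]
0.94 [[-0.0029, 0.0016], [-0.0058, 0.0032], [-0.0087, 0.0048], [-0.0115, 0.0065], [-0.0143, 0.0083]] [0.0428 0.2201]
0.84 [[-0.0028, 0.0018], [-0.0055, 0.0036], [-0.0082, 0.0056], [-0.0109, 0.0075], [-0.0135, 0.0096]] [0.0293 0.2105]
0.74 [[-0.0026, 0.002], [-0.0051, 0.0042], [-0.0076, 0.0063], [-0.01, 0.0086], [-0.0124, 0.0109]] [0.0169 0.1996]
0.64 [[-0.0024, 0.0023], [-0.0047, 0.0047], [-0.0069, 0.0071], [-0.0091, 0.0095], [-0.0113, 0.012]] [0.0056 0.1876]
0.54 [[-0.0021, 0.0026], [-0.0041, 0.0052], [-0.0061, 0.0078], [-0.0081, 0.0105], [-0.01, 0.0132]] [-0.0044  0.1744]
0.44 [[-0.0018, 0.0027], [-0.0036, 0.0055], [-0.0053, 0.0083], [-0.007, 0.0112], [-0.0086, 0.0141]] [-0.013   0.1603]
0.34 [[-0.0016, 0.0029], [-0.0031, 0.0058], [-0.0045, 0.0088], [-0.0059, 0.0118], [-0.0072, 0.0148]] [-0.0202  0.1455]
0.24 [[-0.0013, 0.0031], [-0.0025, 0.0062], [-0.0036, 0.0093], [-0.0047, 0.0124], [-0.0057, 0.0156]] [-0.0259  0.1299]
0.14 [[-0.0009, 0.0031], [-0.0018, 0.0063], [-0.0026, 0.0095], [-0.0034, 0.0127], [-0.0041, 0.016]] [-0.03    0.1139]
0.04 [[-0.0006, 0.0032], [-0.0012, 0.0065], [-0.0017, 0.0097], [-0.0021, 0.013], [-0.0025, 0.0163]] [-0.0325  0.0976]
```

>>> arm_command(
  series=[
    [0, -0.004, -0.001, 0],
    [0, -0.007, -0.001, 0],
    [0, -0.0105, -0.001, 0],
    [0, -0.0135, -0.0015, 0],
    [0, -0.017, -0.002, 0],
  ],
)

```text
time: 15.7
ee_pos: [0.5846, 0.0604, 0.2413]
tcp_rot: [-180.0, 0.0, 79.3]
wrist_force: [1.0, 0.0, -0.4]
opening: -0.0002
grasp_force: 0.7
```

>>> arm_command(
  series=[
    [0, -0.003, 0, 0],
    [0, -0.0065, 0, 0],
    [0, -0.01, 0, 0],
    [0, -0.013, 0, 0],
    [0, -0.0165, 0, 0],
  ],
)

```text
time: 16.2
ee_pos: [0.5685, 0.0635, 0.2413]
tcp_rot: [180.0, -0.0, 79.3]
wrist_force: [1.2, -0.3, -1.0]
opening: 0.0002
grasp_force: 0.7
```

>>> arm_command(
  series=[
    [0, -0.0035, 0, 0],
    [0, -0.0065, 0, 0],
    [0, -0.01, 0.0005, 0],
    [0, -0.013, 0.001, 0],
    [0, -0.0165, 0.001, 0],
  ],
)

```text
time: 16.7
ee_pos: [0.5522, 0.0665, 0.2402]
tcp_rot: [-180.0, 0.0, 79.3]
wrist_force: [2.3, -0.2, 0.3]
opening: -0.0001
grasp_force: 0.7
```

>>> arm_command(
  series=[
    [0, -0.0035, 0.0005, 0],
    [0, -0.0065, 0.001, 0],
    [0, -0.01, 0.002, 0],
    [0, -0.013, 0.003, 0],
    [0, -0.016, 0.0045, 0],
  ],
)

```text
time: 17.2
ee_pos: [0.5365, 0.0696, 0.2358]
tcp_rot: [180.0, -0.0, 79.3]
wrist_force: [0.7, 0.5, 1.6]
opening: 0.0002
grasp_force: 0.8
```

>>> arm_command(
  series=[
    [0, -0.003, 0.001, 0],
    [0, -0.006, 0.0025, 0],
    [0, -0.009, 0.004, 0],
    [0, -0.012, 0.0055, 0],
    [0, -0.015, 0.0065, 0],
  ],
)

```text
time: 17.7
ee_pos: [0.5218, 0.0723, 0.2291]
tcp_rot: [180.0, 0.0, 79.3]
wrist_force: [2.4, 0.1, -0.8]
opening: -0.0003
grasp_force: 0.7
```

>>> arm_command(
  series=[
    [0, -0.003, 0.0015, 0],
    [0, -0.006, 0.003, 0],
    [0, -0.0085, 0.005, 0],
    [0, -0.0115, 0.0065, 0],
    [0, -0.0145, 0.0085, 0],
  ],
)

```text
time: 18.2
ee_pos: [0.5076, 0.075, 0.2207]
tcp_rot: [180.0, -0.0, 79.3]
wrist_force: [1.2, -0.3, 2.1]
opening: 0.0002
grasp_force: 0.8
```

Run:
```python
from h import *
o=bot.get_obs(); print(o["time"],o["ee_pos"],o["wrist_force"])
S=cam("scene");D=cam("side")
ex=np.array([np.cos(np.radians(-10.4)),np.sin(np.radians(-10.4)),0]);ey=np.array([-ex[1],ex[0],0]);H=np.array([.466,.0838,.081])+.124*ex
for C in (S,D):
    for a,col in ((.84,(0,0,255)),(.94,(0,255,0)),(1.04,(255,0,0))):
        for sy in (-1,1):
            X=H+ey*.118*sy-ex*.192*np.cos(a)+np.array([0,0,.192*np.sin(a)]); p=proj(C,X); cv2.circle(C[0],tuple(int(round(v)) for v in p),1,col,-1)
cv2.imwrite("pics/l1.png",np.hstack([cv2.resize(S[0][150:350,270:470],(400,400)),cv2.resize(D[0][130:310,180:360],(400,400))]))
```

```text
18.2 [0.50756638 0.07503815 0.22067225] [ 1.19616692 -0.3048125   2.13285834]
```

View pics/l1.png

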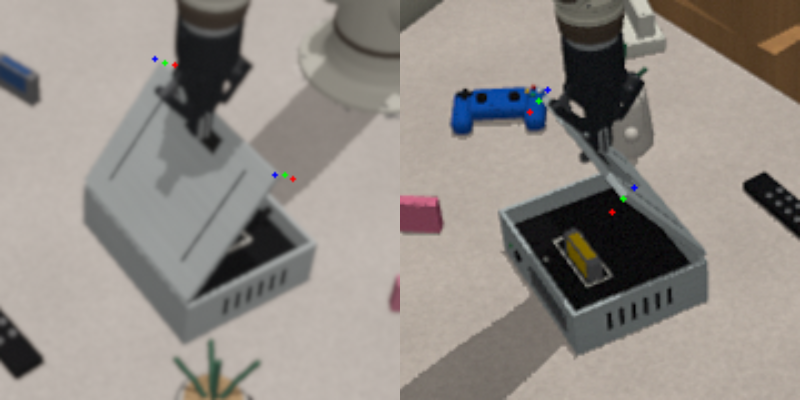

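The lid follows at about 0.95 rad with the tip on the push pad, scene crop (210,140). The cartridge is still upright in its slot. Continuing down.

>>> arm_command(
  series=[
    [0, -0.003, 0.002, 0],
    [0, -0.0055, 0.0035, 0],
    [0, -0.008, 0.0055, 0],
    [0, -0.011, 0.0075, 0],
    [0, -0.0135, 0.0095, 0],
  ],
)

```text
time: 18.8
ee_pos: [0.4943, 0.0775, 0.2111]
tcp_rot: [180.0, -0.0, 79.3]
wrist_force: [1.5, 0.3, 0.8]
opening: 0.0002
grasp_force: 0.8
```

>>> arm_command(
  series=[
    [0, -0.0025, 0.002, 0],
    [0, -0.005, 0.004, 0],
    [0, -0.0075, 0.0065, 0],
    [0, -0.01, 0.0085, 0],
    [0, -0.0125, 0.011, 0],
  ],
)

```text
time: 19.3
ee_pos: [0.482, 0.0799, 0.2002]
tcp_rot: [180.0, -0.0, 79.3]
wrist_force: [0.4, 0.8, 1.2]
opening: -0.0001
grasp_force: 1.0
```

>>> arm_command(
  series=[
    [0, -0.0025, 0.0025, 0],
    [0, -0.0045, 0.0045, 0],
    [0, -0.007, 0.007, 0],
    [0, -0.009, 0.0095, 0],
    [0, -0.0115, 0.012, 0],
  ],
)

```text
time: 19.8
ee_pos: [0.4708, 0.082, 0.1881]
tcp_rot: [180.0, 0.0, 79.3]
wrist_force: [1.1, 0.7, 1.8]
opening: 0.0
grasp_force: 1.0
```

>>> arm_command(
  series=[
    [0, -0.002, 0.0025, 0],
    [0, -0.004, 0.005, 0],
    [0, -0.006, 0.008, 0],
    [0, -0.008, 0.0105, 0],
    [0, -0.01, 0.013, 0],
  ],
)

```text
time: 20.3
ee_pos: [0.461, 0.0838, 0.1751]
tcp_rot: [180.0, 0.0, 79.3]
wrist_force: [1.6, 0.2, 1.7]
opening: -0.0001
grasp_force: 1.0
```

>>> arm_command(
  series=[
    [0, -0.002, 0.0025, 0],
    [0, -0.0035, 0.0055, 0],
    [0, -0.0055, 0.0085, 0],
    [0, -0.007, 0.011, 0],
    [0, -0.0085, 0.014, 0],
  ],
)

```text
time: 20.8
ee_pos: [0.4525, 0.0855, 0.1611]
tcp_rot: [-180.0, -0.0, 79.3]
wrist_force: [0.4, 0.4, 2.6]
opening: 0.0
grasp_force: 1.2
```

>>> arm_command(
  series=[
    [0, -0.0015, 0.003, 0],
    [0, -0.003, 0.006, 0],
    [0, -0.0045, 0.009, 0],
    [0, -0.006, 0.012, 0],
    [0, -0.007, 0.015, 0],
  ],
)

```text
time: 21.3
ee_pos: [0.4457, 0.0867, 0.1461]
tcp_rot: [-180.0, 0.0, 79.3]
wrist_force: [-1.5, 1.0, 3.0]
opening: 0.0001
grasp_force: 1.3
```

>>> arm_command(
  series=[
    [0, -0.0015, 0.003, 0],
    [0, -0.0025, 0.006, 0],
    [0, -0.0035, 0.009, 0],
    [0, -0.0045, 0.0125, 0],
    [0, -0.0055, 0.0155, 0],
  ],
)

```text
time: 21.8
ee_pos: [0.4403, 0.0877, 0.1304]
tcp_rot: [-180.0, 0.0, 79.3]
wrist_force: [-1.1, 0.4, 2.9]
opening: 0.0003
grasp_force: 1.5
```

>>> arm_command(
  series=[
    [0, -0.001, 0.0025, 0],
    [0, -0.0015, 0.005, 0],
    [0, -0.0025, 0.0075, 0],
    [0, -0.003, 0.01, 0],
    [0, -0.0035, 0.0125, 0],
  ],
)

```text
time: 22.3
ee_pos: [0.437, 0.0884, 0.1181]
tcp_rot: [180.0, -0.0, 79.3]
wrist_force: [-0.7, 0.3, 3.2]
opening: 0.0001
grasp_force: 1.5
```

>>> arm_command(
  series=[
    [0, 0, 0.001, 0],
    [0, 0, 0.002, 0],
    [0, 0, 0.003, 0],
    [0, -0.0005, 0.004, 0],
    [0, -0.0005, 0.005, 0],
  ],
)

```text
time: 22.8
ee_pos: [0.4365, 0.0884, 0.1133]
tcp_rot: [180.0, 0.0, 79.3]
wrist_force: [-2.3, -0.3, 3.6]
opening: 0.0002
grasp_force: 1.4
```

Now the feeling phase, in 3 mm calls.

>>> arm_command(
  series=[
    [0, 0, 0.001, 0],
    [0, 0, 0.002, 0],
    [0, 0, 0.003, 0],
    [0, 0, 0.004, 0],
    [0, -0.0005, 0.005, 0],
  ],
)

```text
time: 23.3
ee_pos: [0.4362, 0.0885, 0.1082]
tcp_rot: [180.0, -0.0, 79.3]
wrist_force: [0.5, -0.2, 3.5]
opening: 0.0001
grasp_force: 1.4
```

>>> arm_command(
  series=[
    [0, 0, 0.0005, 0],
    [0, 0, 0.001, 0],
    [0, 0, 0.0015, 0],
    [0, 0, 0.002, 0],
    [0, 0, 0.0025, 0],
  ],
)

```text
time: 23.8
ee_pos: [0.4359, 0.0886, 0.1057]
tcp_rot: [-180.0, -0.0, 79.3]
wrist_force: [-1.1, 0.2, 2.9]
opening: -0.0002
grasp_force: 1.5
```

>>> arm_command(
  series=[
    [0, 0, 0.0005, 0],
    [0, 0, 0.001, 0],
    [0, 0, 0.0015, 0],
    [0, 0, 0.002, 0],
    [0, 0, 0.0025, 0],
  ],
)

```text
time: 24.3
ee_pos: [0.436, 0.0886, 0.1032]
tcp_rot: [-180.0, -0.0, 79.3]
wrist_force: [-2.8, 0.6, 3.1]
opening: -0.0001
grasp_force: 1.5
```

>>> arm_command(
  series=[
    [0, 0, 0.0005, 0],
    [0, 0, 0.001, 0],
    [0, 0, 0.0015, 0],
    [0, 0, 0.002, 0],
    [0, 0, 0.002, 0],
  ],
)

```text
time: 24.8
ee_pos: [0.4361, 0.0885, 0.1012]
tcp_rot: [180.0, 0.0, 79.3]
wrist_force: [-0.8, 0.4, 2.1]
opening: -0.0002
grasp_force: 1.0
```

>>> arm_command(
  series=[
    [0, 0, 0.0005, 0],
    [0, 0, 0.001, 0],
    [0, 0, 0.0015, 0],
    [0, 0, 0.002, 0],
    [0, 0, 0.002, 0],
  ],
)

```text
time: 25.3
ee_pos: [0.4361, 0.0886, 0.0992]
tcp_rot: [180.0, 0.0, 79.3]
wrist_force: [-1.8, -0.5, 2.1]
opening: 0.0002
grasp_force: 0.9
```

>>> arm_command(
  series=[
    [0, 0, 0.0005, 0],
    [0, 0, 0.001, 0],
    [0, 0, 0.0015, 0],
    [0, 0, 0.002, 0],
    [0, 0, 0.002, 0],
  ],
)

```text
time: 25.8
ee_pos: [0.4361, 0.0886, 0.0972]
tcp_rot: [-180.0, 0.0, 79.3]
wrist_force: [-1.6, 0.4, 2.1]
opening: -0.0004
grasp_force: 0.9
```

>>> arm_command(
  series=[
    [0, 0, 0.0005, 0],
    [0, 0, 0.001, 0],
    [0, 0, 0.0015, 0],
    [0, 0, 0.002, 0],
    [0, 0, 0.002, 0],
  ],
)

```text
time: 26.3
ee_pos: [0.4361, 0.0885, 0.0952]
tcp_rot: [-180.0, 0.0, 79.3]
wrist_force: [-1.5, 0.6, 1.3]
opening: 0.0002
grasp_force: 0.9
```

>>> arm_command(
  series=[
    [0, 0, 0.0005, 0],
    [0, 0, 0.001, 0],
    [0, 0, 0.001, 0],
    [0, 0, 0.0015, 0],
    [0, 0, 0.0015, 0],
  ],
)

```text
time: 26.8
ee_pos: [0.436, 0.0886, 0.0941]
tcp_rot: [180.0, -0.0, 79.3]
wrist_force: [-3.7, 0.8, 7.5]
opening: -0.0005
grasp_force: 3.2
```

The catch starts at about 0.094. One small step at a time from here.

>>> arm_command(
  series=[
    [0, 0, 0.0005, 0],
    [0, 0, 0.001, 0],
    [0, 0, 0.0015, 0],
    [0, 0, 0.002, 0],
    [0, 0, 0.002, 0],
  ],
)

```text
time: 27.3
ee_pos: [0.4359, 0.0886, 0.0924]
tcp_rot: [180.0, -0.0, 79.3]
wrist_force: [-4.9, 0.1, 8.5]
opening: -0.0002
grasp_force: 4.4
```

>>> arm_command(
  series=[
    [0, 0, 0.0005, 0],
    [0, 0, 0.001, 0],
    [0, 0, 0.0015, 0],
    [0, 0, 0.002, 0],
    [0, 0, 0.002, 0],
  ],
)

```text
time: 27.8
ee_pos: [0.4359, 0.0886, 0.0901]
tcp_rot: [-180.0, -0.0, 79.3]
wrist_force: [-4.4, 0.9, 6.8]
opening: 0.0002
grasp_force: 2.9
```

>>> arm_command(
  series=[
    [0, 0, 0.0005, 0],
    [0, 0, 0.001, 0],
    [0, 0, 0.0015, 0],
    [0, 0, 0.002, 0],
    [0, 0, 0.002, 0],
  ],
)

```text
time: 28.3
ee_pos: [0.4359, 0.0886, 0.0878]
tcp_rot: [-180.0, -0.0, 79.3]
wrist_force: [-2.6, 0.1, 3.1]
opening: -0.0002
grasp_force: 1.6
```

>>> arm_command(
  series=[
    [0, 0, 0.0003, 0],
    [0, 0, 0.0006, 0],
    [0, 0, 0.001, 0],
    [0, 0, 0.0015, 0],
    [0, 0, 0.0015, 0],
  ],
)

```text
time: 28.8
ee_pos: [0.436, 0.0886, 0.087]
tcp_rot: [180.0, -0.0, 79.3]
wrist_force: [-6.3, -0.2, 11.2]
opening: 0.0001
grasp_force: 5.4
```

>>> arm_command(
  series=[
    [0, 0, 0.0002, 0],
    [0, 0, 0.0004, 0],
    [0, 0, 0.0005, 0],
    [0, 0, 0.0005, 0],
    [0, 0, 0.0005, 0],
  ],
)

```text
time: 29.3
ee_pos: [0.4361, 0.0886, 0.0869]
tcp_rot: [180.0, -0.0, 79.3]
wrist_force: [-6.7, -0.6, 14.4]
opening: -0.0003
grasp_force: 7.3
```

>>> arm_command(
  series=[
    [0, 0, -0.001, 0],
    [0, 0, -0.002, 0],
    [0, 0, -0.003, 0],
    [0, 0, -0.005, 0],
    [0, 0, -0.007, 0],
  ],
)

```text
time: 29.8
ee_pos: [0.4361, 0.0885, 0.0927]
tcp_rot: [-180.0, 0.0, 79.3]
wrist_force: [-0.5, 0.2, 0.3]
opening: 0.0002
grasp_force: 0.0
```

>>> arm_command(
  series=[
    [0, 0, -0.005, 0],
    [0, 0, -0.01, 0],
    [0, 0, -0.015, 0],
    [0, 0, -0.02, 0],
    [0, 0, -0.025, 0],
  ],
)

```text
time: 30.3
ee_pos: [0.4361, 0.0886, 0.1183]
tcp_rot: [180.0, -0.0, 79.3]
wrist_force: [0.0, 0.4, 0.1]
opening: 0.0002
grasp_force: 0.0
```

>>> arm_command(
  series=[
    [0, 0, -0.03, 0],
    [0, 0, -0.06, 0],
    [0, 0, -0.1, 0],
    [0, 0, -0.13, 0],
    [0, 0, -0.13, 0],
  ],
)

```text
time: 30.8
ee_pos: [0.4372, 0.0888, 0.2522]
tcp_rot: [179.7, -0.1, 79.3]
wrist_force: [-0.2, 0.5, 0.2]
opening: -0.0004
grasp_force: 0.0
```

Run:
```python
from h import *
S=cam("scene");D=cam("side"); print(bot.get_obs()["time"])
cv2.imwrite("pics/f.png",np.hstack([cv2.resize(S[0][120:440,180:520],(400,376)),cv2.resize(D[0][120:420,140:460],(400,376))]))
```

```text
30.9
```

View pics/f.png

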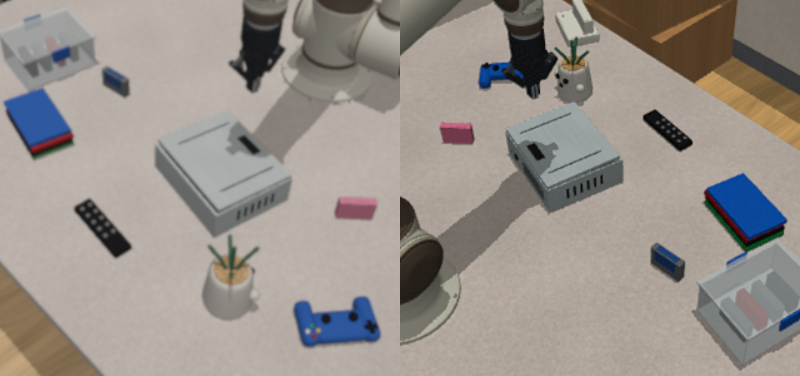

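The cover lies flat and stayed shut after the fingers left it; the push pad shows at (249,145) and (537,152). Nothing else has moved, so I'm handing the job in.

```bash
python3 -c "
from workcell import bot
print(bot.job_done())"
```

```text
the job is handed in; nothing more can be done
None
```

The yellow-labelled cartridge is fully down in the slot and the cover is latched shut, pressed with about 16 N at most by the readings; nothing else was moved, and the job was handed in at about 31 s.

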